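Find the full ointment jar by weight and hold it up

TASK

Of the three identical white screw-cap jars standing on the bench one is still full and the other two are nearly used up, which only their weight tells. Heft them, stand the two light ones upright on the floor of the green crate, set down rather than dropped, and finish holding the full one upright in the gripper at least 15 cm above the bench, touching nothing else, for a colleague to look at: the program ends while still holding it. Do not tip a jar over, and leave the other goods where they are.

Things in the scene. Friction and masses are not known exactly. Their poses are not given: they have to be found in the camera images.
- jar_a: one of three identical closed white plastic ointment jars, round, 107 mm tall: body 58 mm in diameter with a blank paper label, above it (79 to 107 mm above the underside) a knurled screw cap 61 mm in diameter, firm enough for any grip. Origin: centre of the underside; z up through the cap. The contents stay put inside. Which jar is the full one is drawn anew each time
- jar_b: another of the three, same size and origin as jar_a. The full jar, whichever it is, weighs 0.37 to 0.47 kg; the two others, nearly empty, 0.14 to 0.20 kg each
- jar_c: another of the three, same size and origin as jar_a
- crate: low green plastic crate, fixed to the bench, outside 300 mm along its own x by 200 mm along its own y, 60 mm tall, walls 4 mm (rim lip standing out 8 mm), floor 4 mm thick. Origin: centre of the underside, z up. Two medicine packs stand in its +x end; the floor from 140 mm on the -x side of the origin to 70 mm on the +x side is free, over the inside width of 192 mm
- pack_1: white medicine carton 55 x 75 x 50 mm (x, y, z) standing in the crate's +x end, a bystander; origin at the centre of its underside
- pack_2: white medicine carton 50 x 80 x 42 mm standing in the crate's +x end, a bystander; origin at the centre of its underside
- pack_3: white medicine carton 50 x 70 x 36 mm lying on the bench, a bystander; origin at the centre of its underside
- dropper: small amber glass dropper bottle with black cap, 36 mm in diameter and 60 mm tall, standing on the bench among the jars, a bystander; origin at the centre of its underside
- measure: small open steel measuring cup, 54 mm across the rim and 55 mm tall, standing on the bench, a bystander; origin at the centre of its underside
Things that resemble listed ones, but are neither listed nor needed, are in the scene too. What is shaped like the jar_a but brown or yellow is not meant.

How it is judged:
At the end, for the whole second after the job is handed in: Two jars stand released on the crate's floor, upright (0.15 rad), at rest, each pressing on it with under 2.8 N (light ones; the full one presses over 3.5 N). The third is gripped, still, upright (0.25 rad), its underside over 0.14 m up, touching no jar, crate or other goods ((((height (world z) of jar_a above 0.14 m and angle between jar_a's own z axis and vertical below 0.25 rad and linear speed of jar_a below 0.05 m/s and contact force between jar_a and the fingers above 2 N and contact force between jar_a and jar_b below 0.1 N and contact force between jar_a and jar_c below 0.1 N and contact force between jar_a and crate below 0.1 N and contact force between jar_a and pack_1 below 0.1 N and contact force between jar_a and pack_2 below 0.1 N and contact force between jar_a and pack_3 below 0.1 N and contact force between jar_a and dropper below 0.1 N and contact force between jar_a and measure below 0.1 N) and (x of jar_b in the frame of crate between -0.125 and 0.125 m and y of jar_b in the frame of crate between -0.075 and 0.075 m and z of jar_b in the frame of crate between 0 and 0.012 m and angle between jar_b's own z axis and vertical below 0.15 rad and linear speed of jar_b below 0.03 m/s and contact force between jar_b and crate between 0.8 and 2.8 N and contact force between jar_b and the arm below 0.1 N and contact force between jar_b and the fingers below 0.1 N) and (x of jar_c in the frame of crate between -0.125 and 0.125 m and y of jar_c in the frame of crate between -0.075 and 0.075 m and z of jar_c in the frame of crate between 0 and 0.012 m and angle between jar_c's own z axis and vertical below 0.15 rad and linear speed of jar_c below 0.03 m/s and contact force between jar_c and crate between 0.8 and 2.8 N and contact force between jar_c and the arm below 0.1 N and contact force between jar_c and the fingers below 0.1 N)) or ((height (world z) of jar_b above 0.14 m and angle between jar_b's own z axis and vertical below 0.25 rad and linear speed of jar_b below 0.05 m/s and contact force between jar_b and the fingers above 2 N and contact force between jar_b and jar_a below 0.1 N and contact force between jar_b and jar_c below 0.1 N and contact force between jar_b and crate below 0.1 N and contact force between jar_b and pack_1 below 0.1 N and contact force between jar_b and pack_2 below 0.1 N and contact force between jar_b and pack_3 below 0.1 N and contact force between jar_b and dropper below 0.1 N and contact force between jar_b and measure below 0.1 N) and (x of jar_a in the frame of crate between -0.125 and 0.125 m and y of jar_a in the frame of crate between -0.075 and 0.075 m and z of jar_a in the frame of crate between 0 and 0.012 m and angle between jar_a's own z axis and vertical below 0.15 rad and linear speed of jar_a below 0.03 m/s and contact force between jar_a and crate between 0.8 and 2.8 N and contact force between jar_a and the arm below 0.1 N and contact force between jar_a and the fingers below 0.1 N) and (x of jar_c in the frame of crate between -0.125 and 0.125 m and y of jar_c in the frame of crate between -0.075 and 0.075 m and z of jar_c in the frame of crate between 0 and 0.012 m and angle between jar_c's own z axis and vertical below 0.15 rad and linear speed of jar_c below 0.03 m/s and contact force between jar_c and crate between 0.8 and 2.8 N and contact force between jar_c and the arm below 0.1 N and contact force between jar_c and the fingers below 0.1 N)) or ((height (world z) of jar_c above 0.14 m and angle between jar_c's own z axis and vertical below 0.25 rad and linear speed of jar_c below 0.05 m/s and contact force between jar_c and the fingers above 2 N and contact force between jar_c and jar_a below 0.1 N and contact force between jar_c and jar_b below 0.1 N and contact force between jar_c and crate below 0.1 N and contact force between jar_c and pack_1 below 0.1 N and contact force between jar_c and pack_2 below 0.1 N and contact force between jar_c and pack_3 below 0.1 N and contact force between jar_c and dropper below 0.1 N and contact force between jar_c and measure below 0.1 N) and (x of jar_a in the frame of crate between -0.125 and 0.125 m and y of jar_a in the frame of crate between -0.075 and 0.075 m and z of jar_a in the frame of crate between 0 and 0.012 m and angle between jar_a's own z axis and vertical below 0.15 rad and linear speed of jar_a below 0.03 m/s and contact force between jar_a and crate between 0.8 and 2.8 N and contact force between jar_a and the arm below 0.1 N and contact force between jar_a and the fingers below 0.1 N) and (x of jar_b in the frame of crate between -0.125 and 0.125 m and y of jar_b in the frame of crate between -0.075 and 0.075 m and z of jar_b in the frame of crate between 0 and 0.012 m and angle between jar_b's own z axis and vertical below 0.15 rad and linear speed of jar_b below 0.03 m/s and contact force between jar_b and crate between 0.8 and 2.8 N and contact force between jar_b and the arm below 0.1 N and contact force between jar_b and the fingers below 0.1 N)))); the arm keeps its last pose, push and grip.
It fails at once if a jar is dropped: it moves faster than 0.7 m/s out of the fingers (a fall of about 25 mm) ((linear speed of jar_a above 0.7 m/s and contact force between jar_a and the fingers below 0.1 N) or (linear speed of jar_b above 0.7 m/s and contact force between jar_b and the fingers below 0.1 N) or (linear speed of jar_c above 0.7 m/s and contact force between jar_c and the fingers below 0.1 N)).
It fails at once if a jar is tipped over (beyond 0.8 rad) (angle between any of jar_a, jar_b, jar_c's own z axis and vertical above 0.8 rad).
It fails at once if one of the other goods is shoved more than 40 mm or knocked over (distance of any of pack_1, pack_2, pack_3, dropper, measure from where it was at the start of the episode above 0.04 m or angle between any of pack_1, pack_2, pack_3, dropper, measure's own z axis and vertical above 0.6 rad).
It also fails if it takes over 72 s, if anything falls off the work surface, if the arm or the gripper's body presses on something with over 40 N, if the wrist force passes 120 N, or if a joint passes its speed limit or range.

ROBOT

A 7-joint arm with a two-finger parallel gripper is mounted at the origin on the work surface. World frame = base frame: x ahead of the robot, y to its left, z up, the work surface at z = 0. Lengths are in m, angles in rad, forces in N, time in s.
With the tool pointing down it reaches from about 0.425 to 0.925 m from the base axis. Payload 6.8 kg.
Tool frame: the origin (TCP) lies on the front face of the gripper's body, between the roots of the fingers; the fingertips stand 73 mm ahead of it and the grasp point (between the pads) lies 54 mm ahead of it; z points along the fingers, y is the line along which they close (so a half turn about z gives the same grasp; the last joint's range is limited). The gripper opens to 85 mm and grips with 20 to 120 N. Pads are 22 mm wide; open, the fingers measure 114 mm over their backs; the gripper's body (76 mm by 85 mm) begins 54 mm behind the grasp point. The pads swing forward as they close: fully open they stand 13 mm farther back than shut.
Start: joints at [-1.379, 0.477, 0.022, 1.555, -0.011, 1.109, -0.083], TCP at [0.199, 0.645, 0.304] pointing down, gripper open.
Joint ranges: [-2.96, 2.96], [-0.34, 2.1], [-1.41, 1.46], [0.24, 2.44], [-1.37, 4.51], [0.17, 1.92], [-2.96, 2.96]. Speed limits (rad/s): [2.39, 2.39, 3.14, 3.14, 3.14, 3.14, 3.14].

INTERFACE

Orientations are given as a unit quaternion [w, x, y, z].
In Python, from station import bot, optics gives the robot as it stands.
- The arm moves only by the tool drive_tool, never from a script. Its argument "deltas" is a list of rows, each an object with "gripper": the closure in counts, from 0 (fully open) to 255 (shut); "offset": the shift along the tool's x, y, z in units of 1000 mm (1.0 is 1000 mm), a list of three; "angular": the turn, a rotation vector about the tool's x, y, z in units of 45 degrees (1.0 is 45 degrees), a list of three. In form: [{"gripper": gripper, "offset": [dx, dy, dz], "angular": [rx, ry, rz]}, ...]. A call has 1 to 5 rows; each row is the pose to reach, as a shift and turn from the pose commanded when the call began, along the tool's axes at that moment; what a row does not reach only later rows make up. A row lasts 1/10 s, in which the tool goes at most 50 mm and 8.59 degrees, less where a joint would pass 70% of its speed; a pose out of reach is approached as far as the arm can. A call with a number of a shift or a turn outside -1 to 1 is refused whole. A call with a gripper value outside its range is refused whole. The fingers move at their own pace and stop on an object; "grip_force" is the grip in N (left out, the last holds). Time passes only in rows, so rows that repeat a pose let the fingers close. It gives the time, the measured TCP pose, the force, the opening and the grip force at its end, in the units of the state.
- bot.get_obs(): the state, without advancing time (a new reading comes with each control period).
- optics.read_camera(name): name is "scene" or "top" or "wrist"; returns the picture (480x640x3 uint8, blue, green, red); there is no depth.
- optics.camera_model(name): a dict with "fx", "fy", "cx", "cy" (pixels), "cam_to_world" (4x4, takes a point from camera to world coordinates). Camera axes: x right, y up, looking along -z (the intrinsics and any distortion apply to the point x, -y, -z); pixel columns grow to the right and rows downward; lengths in m; the calibration is good to about 2 mm. The wrist camera is an equidistant fisheye: a pixel r from the principal point sees the ray r / f radians off the axis. A picture is of the moment at which its call begins: read the wrist's pose just before it. camera_model takes no time and is no camera call; for the wrist camera it gives the pose at the moment of the call.
- bot.hand_in(): hands the job in; it is judged then, once.
The state is a dict: "t": time; "q": joint angles; "joint_vel": joint speeds; "joint_torque": joint torques, N m; "eef_pos": TCP position; "tool_rot": TCP orientation; "contact_force": force on the tool from outside, world axes, zero at the start; "torque": the same for the moment, N m; "gripper_width": opening from 0.0 (shut) to 1.0 (fully open); "grasp_force": force on a finger pad.
Only numpy, scipy, OpenCV 4.12 (cv2) and the standard library are available. Lean on these libraries where they do the work, as an engineer would, in place of code of your own. Each camera call takes 0.05 s, during which the arm holds its last target. There are 200 camera calls.

## Working session

There is one attempt and no reset: what is moved stays moved. The work goes in short steps, Python scripts to look and compute and a tool call to move; the robot and the scene stay as the last step left them, time stands still between calls to the robot, and variables do not carry over. Pictures are saved under pics/ and viewed, at most 10 in all, crops included, and the job is handed in when it is done.

Besides the shell and the picture viewer there is one more tool, called by a JSON object that holds its "name" and its "arguments". drive_tool: Moves the arm, as the interface text tells. Its arguments: {"type":"object","properties":{"deltas":{"type":"array"},"grip_force":{"type":"number"}},"required":["deltas"]}

```bash
mkdir -p pics; ls
python3 - <<'E'
from station import bot, optics
import cv2,numpy as np
o=bot.get_obs()
print({k:np.round(v,3).tolist() for k,v in o.items()})
for n in("top","scene"):
    im=optics.read_camera(n); cv2.imwrite(f"pics/{n}0.png",im)
    m=optics.camera_model(n); print(n,{k:np.round(v,3).tolist() if not isinstance(v,str) else v for k,v in m.items()})
E
```

```text
pics
{'t': 0.0, 'q': [-1.379, 0.478, 0.022, 1.556, -0.011, 1.109, -0.083], 'joint_vel': [-0.0, -0.0, -0.001, 0.0, -0.001, 0.001, -0.0], 'joint_torque': [-0.0, -59.644, 1.608, -28.12, 0.012, 0.009, -0.0], 'eef_pos': [0.199, 0.644, 0.303], 'tool_rot': [-0.0, 0.149, 0.989, -0.001], 'contact_force': [0.26, 1.002, -0.548], 'torque': [0.019, 0.01, 0.004], 'grasp_force': 0.0, 'gripper_width': 0.996}
top {'fx': 466.519, 'fy': 466.519, 'cx': 315.905, 'cy': 228.108, 'cam_to_world': [[0.019, 0.997, -0.071, 0.471], [-0.999, 0.016, -0.038, -0.035], [-0.037, 0.072, 0.997, 0.856], [0.0, 0.0, 0.0, 1.0]]}
scene {'fx': 572.668, 'fy': 572.668, 'cx': 325.434, 'cy': 247.964, 'cam_to_world': [[0.218, -0.749, 0.625, 1.156], [0.976, 0.179, -0.125, -0.129], [-0.018, 0.637, 0.77, 0.781], [0.0, 0.0, 0.0, 1.0]]}
```

View pics/top0.png

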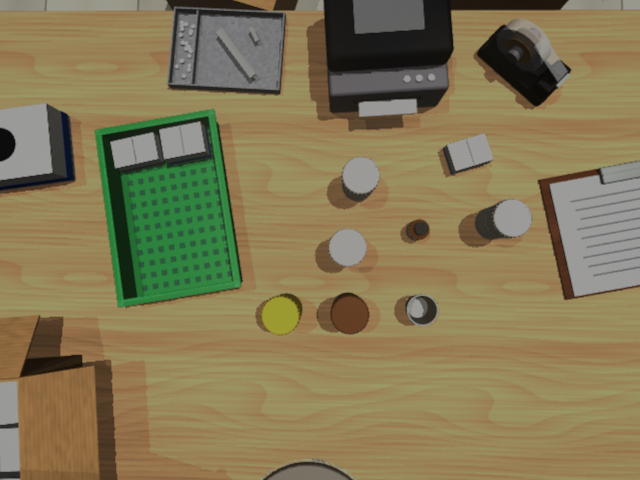

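View pics/scene0.png

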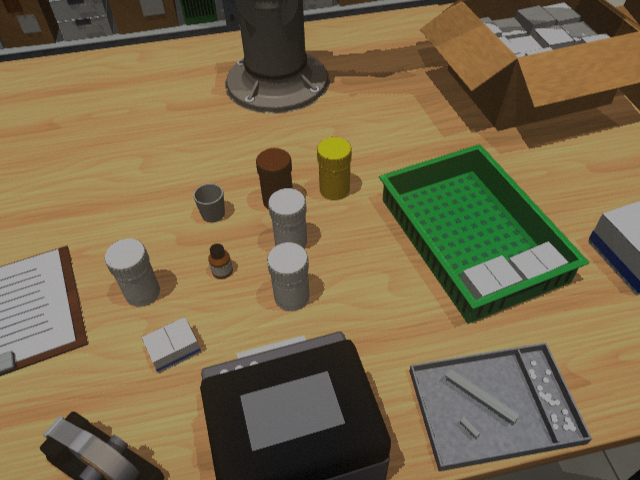

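Candidates in the top view: white jars at (360,178), (348,247) and (510,219). Possible mix-ups are the brown jar (350,313), yellow jar (281,315), cup (422,310), and white cartons (468,153), (135,150) and (183,143). By the description I choose the three white round ones. The crate spans about (97,112) to (240,305), with its packs at the top end, so its +x points up the image. The scene view agrees.

```bash
cat > h.py <<'E'
from station import bot, optics
import cv2,numpy as np
def ray(n,u,v,z):
    m=optics.camera_model(n); T=np.array(m["cam_to_world"])
    d=T[:3,:3]@np.array([(u-m["cx"])/m["fx"],-(v-m["cy"])/m["fy"],-1.]); p=T[:3,3]
    return p+d*(z-p[2])/d[2]
def pix(n,P):
    m=optics.camera_model(n); T=np.linalg.inv(np.array(m["cam_to_world"])); c=T[:3,:3]@np.array(P)+T[:3,3]
    return np.array([m["cx"]-m["fx"]*c[0]/c[2], m["cy"]+m["fy"]*c[1]/c[2]])
E
python3 - <<'E'
from h import *
print(optics.camera_model("top").keys())
im=cv2.imread("pics/top0.png"); g=cv2.GaussianBlur(cv2.cvtColor(im,6),(3,3),0)
sc=cv2.imread("pics/scene0.png")
def hough(x,y,r,w=32):
    c=cv2.resize(g[y-w:y+w,x-w:x+w],None,fx=4,fy=4,interpolation=cv2.INTER_CUBIC)
    h=cv2.HoughCircles(c,cv2.HOUGH_GRADIENT,1,200,param1=100,param2=15,minRadius=int(4*(r-3)),maxRadius=int(4*(r+3)))
    a=h[0,0]/4; return a[0]+x-w-.4,a[1]+y-w-.4,a[2]
for n,(x,y),r,z in[("A",(360,178),18,.107),("B",(348,247),18,.107),("C",(510,219),18,.107),("yel",(281,315),18,.107),("brn",(350,313),18,.107),("meas",(422,310),16,.055),("drop",(420,230),9,.06)]:
    a=hough(x,y,r); P=ray("top",a[0],a[1],z); print(n,np.round(a,1),P.round(4),"scene",pix("scene",P).round(0))
    cv2.circle(im,(round(a[0]),round(a[1])),round(a[2]),(0,0,255),1); cv2.circle(sc,[int(t) for t in pix("scene",P).round()],2,(0,0,255),-1)
hsv=cv2.cvtColor(im,40); m=cv2.inRange(hsv,(45,120,60),(80,255,255)); 
cs=max(cv2.findContours(m,0,1)[0],key=cv2.contourArea)
# rim outer incl. lip at z=.06
pts=np.array([ray("top",u,v,.06)[:2] for u,v in cs[:,0]],np.float32)
R=cv2.minAreaRect(pts); print("crate",R, cv2.boxPoints(R).round(3).tolist())
q=ray("top",468,148,.036); print("pack3",q.round(3)); print("printer near edge",ray("top",390,112,.06).round(3))
v=np.hstack([cv2.resize(im[120:345,255:540],None,fx=1.4,fy=1.4),cv2.resize(sc[120:345,90:375],None,fx=1.4,fy=1.4)])
cv2.imwrite("pics/c1.png",v)
E
```

```text
dict_keys(['fx', 'fy', 'cx', 'cy', 'cam_to_world'])
A [360.5 172.   20.3] [ 0.6169 -0.0774  0.107 ] scene [289. 259.]Traceback (most recent call last):
  File "<stdin>", line 10, in <module>
  File "<stdin>", line 8, in hough
TypeError: 'NoneType' object is not subscriptable
```

Run:
```python
from h import *
im=cv2.imread("pics/top0.png"); sc=cv2.imread("pics/scene0.png"); out=im.copy()
hsv=cv2.cvtColor(im,40)
print([hsv[y,x].tolist() for x,y in[(360,175),(348,247),(510,218),(281,315),(350,313),(360,196),(488,220),(418,229)]])
W=cv2.inRange(hsv,(0,0,130),(180,40,255)); Y=cv2.inRange(hsv,(24,180,120),(35,255,255)); Bn=cv2.inRange(hsv,(0,120,40),(11,255,200))
for n,(x,y),M in[("A",(360,178),W),("B",(348,247),W),("C",(510,219),W),("yel",(281,315),Y),("brn",(350,313),Bn)]:
    k=np.zeros_like(M); k[y-30:y+30,x-30:x+30]=M[y-30:y+30,x-30:x+30]
    c=max(cv2.findContours(k,0,1)[0],key=cv2.contourArea); e=cv2.fitEllipse(c)
    P=ray("top",*e[0],.107); s=pix("scene",P); print(n,np.round(e[0],1),np.round(e[1],1),P.round(4),s.round(0))
    cv2.ellipse(out,e,(0,0,255),1); cv2.circle(sc,[int(t) for t in s.round()],2,(0,0,255),-1)
m=cv2.inRange(hsv,(45,120,60),(80,255,255)); 
cs=max(cv2.findContours(m,0,1)[0],key=cv2.contourArea)
pts=np.array([ray("top",u,v,.06)[:2] for u,v in cs[:,0]],np.float32)
R=cv2.minAreaRect(pts); print("crate",R, cv2.boxPoints(R).round(3).tolist())
for n,u,v,z in[("pack3",468,148,.036),("drop",420,229,.06),("meas",422,310,.055),("printer",390,112,.03)]: print(n,ray("top",u,v,z).round(3))
v=np.hstack([cv2.resize(out[120:345,255:540],None,fx=1.4,fy=1.4),cv2.resize(sc[120:345,90:375],None,fx=1.4,fy=1.4)])
cv2.imwrite("pics/c1.png",v)
```

```text
[[15, 7, 156], [15, 7, 156], [15, 3, 154], [29, 176, 155], [12, 160, 99], [19, 50, 56], [18, 49, 52], [18, 49, 52]]
A [360.6 174.6] [35.  35.8] [ 0.6125 -0.0776  0.107 ] [288. 256.]
B [347.2 246.9] [36.  36.4] [ 0.4952 -0.0576  0.107 ] [287. 200.]
C [512.5 217.5] [35.5 37.1] [ 0.5465 -0.319   0.107 ] [125. 252.]
yel [280.1 315.1] [35.9 36.6] [0.3848 0.0476 0.107 ] [334. 147.]Traceback (most recent call last):
  File "<stdin>", line 8, in <module>
ValueError: max() iterable argument is empty
```

Run:
```python
from h import *
im=cv2.imread("pics/top0.png"); sc=cv2.imread("pics/scene0.png"); out=im.copy()
hsv=cv2.cvtColor(im,40)
for n,u,v,z in[("A",360.6,174.6,.107),("B",347.2,246.9,.107),("C",512.5,217.5,.107),("brn",350,313,.107),("pack3",468,148,.036),("drop",420,229,.06),("meas",422,310,.055),("printer",390,112,.03)]:
    P=ray("top",u,v,z); s=pix("scene",P); print(n,P.round(3),s.round())
    cv2.circle(out,(round(u),round(v)),18,(0,0,255),1); cv2.circle(sc,[int(t) for t in s.round()],2,(0,0,255),-1)
m=cv2.inRange(hsv,(45,120,60),(80,255,255))
cs=max(cv2.findContours(m,0,1)[0],key=cv2.contourArea)
pts=np.array([ray("top",u,v,.06)[:2] for u,v in cs[:,0]],np.float32)
R=cv2.minAreaRect(pts); print("crate",R, cv2.boxPoints(R).round(3).tolist())
v=np.hstack([cv2.resize(out[120:345,255:540],None,fx=1.4,fy=1.4),cv2.resize(sc[120:345,90:375],None,fx=1.4,fy=1.4)])
cv2.imwrite("pics/c1.png",v)
```

```text
A [ 0.613 -0.078  0.107] [288. 256.]
B [ 0.495 -0.058  0.107] [287. 200.]
C [ 0.546 -0.319  0.107] [125. 252.]
brn [ 0.391 -0.063  0.107] [274. 159.]
pack3 [ 0.676 -0.27   0.036] [172. 341.]
drop [ 0.529 -0.182  0.06 ] [219. 247.]
meas [ 0.393 -0.186  0.055] [209. 193.]
printer [ 0.742 -0.133  0.03 ] [270. 363.]
crate ((0.5613301992416382, 0.25523972511291504), (0.31556329131126404, 0.2162178009748459), 10.5318021774292) [[0.38600000739097595, 0.3330000042915344], [0.4259999990463257, 0.11999999731779099], [0.7360000014305115, 0.17800000309944153], [0.6970000267028809, 0.38999998569488525]]
```

View pics/c1.png

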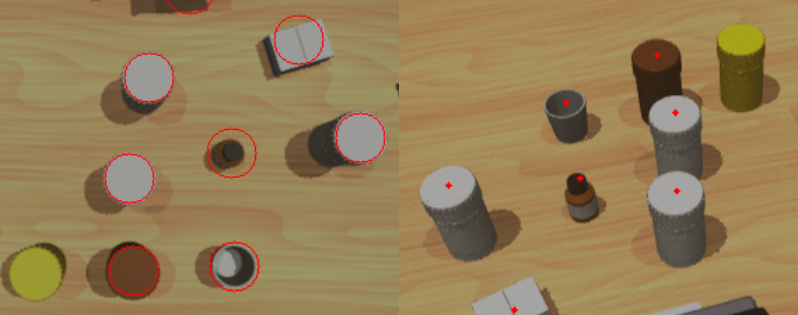

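The three white caps match in both views, and the brown jar, yellow jar, cup and dropper are clearly different. I'll grip caps with the fingers closing along world y. Jars A (0.613,-0.078), B (0.495,-0.058), C (0.546,-0.319). Crate centre (0.561,0.255), yaw 10.5°.

{"name": "drive_tool", "arguments": {"deltas": [{"gripper":0,"offset":[-0.437,-0.225,-0.03],"angular":[0,0,-0.382]},{"gripper":0,"offset":[-0.437,-0.225,-0.03],"angular":[0,0,-0.382]},{"gripper":0,"offset":[-0.437,-0.225,-0.03],"angular":[0,0,-0.382]},{"gripper":0,"offset":[-0.437,-0.225,-0.03],"angular":[0,0,-0.382]},{"gripper":0,"offset":[-0.437,-0.225,-0.03],"angular":[0,0,-0.382]}], "grip_force": 40}}

```text
t: 0.6
eef_pos: [0.3787, 0.4684, 0.3189]
tool_rot: [-0.0, -0.0, 1.0, -0.0]
contact_force: [0.4, 1.1, -0.3]
gripper_width: 0.999
grasp_force: 0.0
```

{"name": "drive_tool", "arguments": {"deltas": [{"gripper":0,"offset":[-0.116,-0.526,0.02],"angular":[0,0,0]},{"gripper":0,"offset":[-0.116,-0.526,0.02],"angular":[0,0,0]},{"gripper":0,"offset":[-0.116,-0.526,0.02],"angular":[0,0,0]},{"gripper":0,"offset":[-0.116,-0.526,0.02],"angular":[0,0,0]},{"gripper":0,"offset":[-0.116,-0.526,0.02],"angular":[0,0,0]}]}}

```text
t: 1.1
eef_pos: [0.4313, 0.2241, 0.3096]
tool_rot: [-0.0, -0.0, 1.0, -0.0]
contact_force: [1.3, 1.3, -0.6]
gripper_width: 0.997
grasp_force: 0.0
```

{"name": "drive_tool", "arguments": {"deltas": [{"gripper":0,"offset":[-0.06,-0.275,0.03],"angular":[0,0,0]},{"gripper":0,"offset":[-0.06,-0.275,0.03],"angular":[0,0,0]},{"gripper":0,"offset":[-0.06,-0.275,0.03],"angular":[0,0,0]},{"gripper":0,"offset":[-0.06,-0.275,0.03],"angular":[0,0,0]},{"gripper":0,"offset":[-0.06,-0.275,0.03],"angular":[0,0,0]}]}}

```text
t: 1.6
eef_pos: [0.4843, -0.0185, 0.2832]
tool_rot: [0.0, -0.0, 1.0, 0.0]
contact_force: [0.1, 0.4, 0.2]
gripper_width: 0.999
grasp_force: 0.0
```

{"name": "drive_tool", "arguments": {"deltas": [{"gripper":0,"offset":[0,0,0],"angular":[0,0,0]},{"gripper":0,"offset":[0,0,0],"angular":[0,0,0]},{"gripper":0,"offset":[0,0,0],"angular":[0,0,0]}]}}

```text
t: 1.9
eef_pos: [0.4843, -0.0154, 0.2832]
tool_rot: [-0.0, -0.001, 1.0, 0.0]
contact_force: [0.0, 0.1, -0.0]
gripper_width: 1.0
grasp_force: 0.0
```

```bash
cat > w.py <<'E'
from h import *
import sys
n=sys.argv[1]; o=bot.get_obs(); m=optics.camera_model("wrist"); im=optics.read_camera("wrist"); cv2.imwrite(f"pics/{n}.png",im)
T=np.linalg.inv(np.array(m["cam_to_world"]))
def wp(P):
    c=T[:3,:3]@np.array(P)+T[:3,3]; q=np.array([c[0],-c[1],-c[2]]); s=np.hypot(q[0],q[1]); th=np.arctan2(s,q[2])
    return np.array([m["cx"],m["cy"]])+m["fx"]*th*q[:2]/s
for k,(x,y) in dict(A=(.6125,-.0776),B=(.495,-.058),C=(.5465,-.319)).items():
    u=wp((x,y,.107)); print(k,u.round(1))
    for a in np.linspace(0,6.28,24): cv2.circle(im,[int(t) for t in wp((x+.0305*np.cos(a),y+.0305*np.sin(a),.107)).round()],1,(0,0,255),-1)
cv2.imwrite(f"pics/{n}_m.png",im)
f=[]
for _ in range(8):
    o=bot.get_obs(); f.append(o["contact_force"])
print(o["t"],o["eef_pos"],np.mean(f,0).round(2),np.std(f,0).round(2),o["gripper_width"],np.round(o["joint_torque"],2))
E
python3 w.py w1
```

```text
A [242.7 385.7]
B [256.7 252.1]
C [  7.2 298.7]
1.95 [ 0.48431675 -0.01499298  0.28326855] [ 0.26 -0.04  0.08] [0. 0. 0.] 0.9986743210472965 [ 7.000e-01 -3.542e+01  2.530e+00 -2.503e+01  5.000e-02  0.000e+00
 -1.000e-02]
```

View pics/w1_m.png

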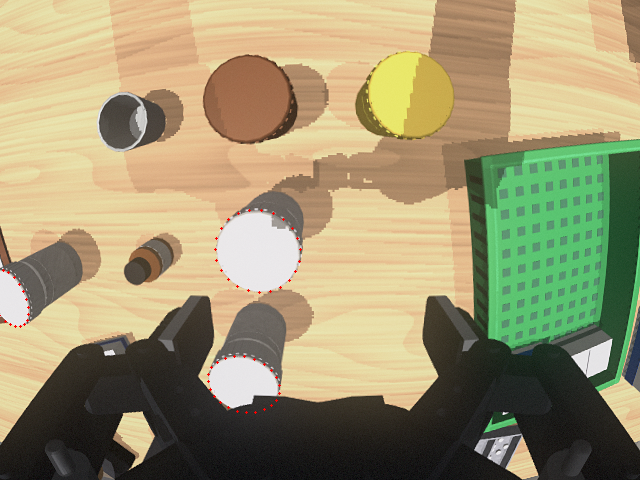

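The wrist view shows B's cap at (258,251), right on the projected circle at (257,252). A and C match as well, so the positions hold. Descending on B.

{"name": "drive_tool", "arguments": {"deltas": [{"gripper":0,"offset":[-0.011,-0.043,0],"angular":[0,0,0]},{"gripper":0,"offset":[-0.011,-0.043,0.04],"angular":[0,0,0]},{"gripper":0,"offset":[-0.011,-0.043,0.08],"angular":[0,0,0]},{"gripper":0,"offset":[-0.011,-0.043,0.12],"angular":[0,0,0]},{"gripper":0,"offset":[-0.011,-0.043,0.14],"angular":[0,0,0]}]}}

```text
t: 2.45
eef_pos: [0.494, -0.0576, 0.1405]
tool_rot: [-0.002, -0.002, 1.0, 0.0]
contact_force: [-0.1, 0.9, 0.3]
gripper_width: 1.0
grasp_force: 0.0
```

{"name": "drive_tool", "arguments": {"deltas": [{"gripper":0,"offset":[0,0,0],"angular":[0,0,0]},{"gripper":255,"offset":[0,0,0],"angular":[0,0,0]},{"gripper":255,"offset":[0,0,0],"angular":[0,0,0]},{"gripper":255,"offset":[0,0,0],"angular":[0,0,0]},{"gripper":255,"offset":[0,0,0],"angular":[0,0,0]}]}}

```text
t: 2.95
eef_pos: [0.4968, -0.0591, 0.145]
tool_rot: [0.002, -0.0, 1.0, 0.0]
contact_force: [-0.4, 2.9, 7.6]
gripper_width: 0.707
grasp_force: 43.8
```

{"name": "drive_tool", "arguments": {"deltas": [{"gripper":255,"offset":[0,0,-0.02],"angular":[0,0,0]},{"gripper":255,"offset":[0,0,-0.05],"angular":[0,0,0]},{"gripper":255,"offset":[0,0,-0.09],"angular":[0,0,0]},{"gripper":255,"offset":[0,0,-0.12],"angular":[0,0,0]},{"gripper":255,"offset":[0,0,-0.14],"angular":[0,0,0]}]}}

```text
t: 3.45
eef_pos: [0.4959, -0.0598, 0.2862]
tool_rot: [0.002, 0.0, 1.0, 0.0]
contact_force: [1.3, 1.0, -1.6]
gripper_width: 0.706
grasp_force: 44.0
```

{"name": "drive_tool", "arguments": {"deltas": [{"gripper":255,"offset":[0,0,0],"angular":[0,0,0]},{"gripper":255,"offset":[0,0,0],"angular":[0,0,0]},{"gripper":255,"offset":[0,0,0],"angular":[0,0,0]},{"gripper":255,"offset":[0,0,0],"angular":[0,0,0]}]}}

```text
t: 3.85
eef_pos: [0.4948, -0.0595, 0.2821]
tool_rot: [-0.001, -0.0, 1.0, -0.0]
contact_force: [0.2, -0.9, -1.4]
gripper_width: 0.7
grasp_force: 44.0
```

{"name": "drive_tool", "arguments": {"deltas": [{"gripper":255,"offset":[0,0,0],"angular":[0,0,0]}]}}

```text
t: 3.95
eef_pos: [0.495, -0.0596, 0.2824]
tool_rot: [-0.001, -0.0, 1.0, -0.0]
contact_force: [-0.4, 0.2, -1.7]
gripper_width: 0.702
grasp_force: 44.0
```

{"name": "drive_tool", "arguments": {"deltas": [{"gripper":255,"offset":[0,0,0],"angular":[0,0,0]}]}}

```text
t: 4.05
eef_pos: [0.4953, -0.0596, 0.2828]
tool_rot: [-0.001, -0.0, 1.0, -0.0]
contact_force: [0.4, -0.2, -1.2]
gripper_width: 0.701
grasp_force: 44.0
```

{"name": "drive_tool", "arguments": {"deltas": [{"gripper":255,"offset":[0,0,0],"angular":[0,0,0]}]}}

```text
t: 4.15
eef_pos: [0.4954, -0.0596, 0.283]
tool_rot: [-0.0, -0.0, 1.0, -0.0]
contact_force: [-0.7, 0.5, -1.3]
gripper_width: 0.704
grasp_force: 44.0
```

B weighs about 1.4 N, so it is light. Carrying it to the crate, target (0.477, 0.239).

{"name": "drive_tool", "arguments": {"deltas": [{"gripper":255,"offset":[0.001,0.02,0],"angular":[0,0,0]},{"gripper":255,"offset":[0.003,0.055,0],"angular":[0,0,0]},{"gripper":255,"offset":[0.006,0.1,0],"angular":[0,0,0]},{"gripper":255,"offset":[0.009,0.145,0],"angular":[0,0,0]},{"gripper":255,"offset":[0.012,0.19,0],"angular":[0,0,0]}]}}

```text
t: 4.65
eef_pos: [0.4832, 0.132, 0.2835]
tool_rot: [0.0, 0.0, 1.0, 0.0]
contact_force: [0.8, 0.5, -1.8]
gripper_width: 0.702
grasp_force: 44.0
```

{"name": "drive_tool", "arguments": {"deltas": [{"gripper":255,"offset":[0.003,0.04,0],"angular":[0,0,0]},{"gripper":255,"offset":[0.005,0.075,0],"angular":[0,0,0]},{"gripper":255,"offset":[0.006,0.1,0],"angular":[0,0,0]},{"gripper":255,"offset":[0.006,0.109,0],"angular":[0,0,0]},{"gripper":255,"offset":[0.006,0.109,0],"angular":[0,0,0]}]}}

```text
t: 5.15
eef_pos: [0.4772, 0.2403, 0.2831]
tool_rot: [-0.0, -0.001, 1.0, -0.0]
contact_force: [-0.3, -0.6, -1.9]
gripper_width: 0.703
grasp_force: 44.0
```

{"name": "drive_tool", "arguments": {"deltas": [{"gripper":255,"offset":[0,0,0.03],"angular":[0,0,0]},{"gripper":255,"offset":[0,0,0.065],"angular":[0,0,0]},{"gripper":255,"offset":[0,0,0.09],"angular":[0,0,0]},{"gripper":255,"offset":[0,0,0.11],"angular":[0,0,0]},{"gripper":255,"offset":[0,0,0.12],"angular":[0,0,0]}]}}

```text
t: 5.65
eef_pos: [0.4771, 0.2367, 0.1617]
tool_rot: [-0.001, 0.001, 1.0, -0.001]
contact_force: [-0.5, -0.2, -0.8]
gripper_width: 0.708
grasp_force: 44.2
```

{"name": "drive_tool", "arguments": {"deltas": [{"gripper":255,"offset":[0,0,0.004],"angular":[0,0,0]},{"gripper":255,"offset":[0,0,0.007],"angular":[0,0,0]},{"gripper":255,"offset":[0,0,0.009],"angular":[0,0,0]},{"gripper":255,"offset":[0,0,0.01],"angular":[0,0,0]}]}}

```text
t: 6.05
eef_pos: [0.4778, 0.2396, 0.154]
tool_rot: [0.001, -0.0, 1.0, 0.0]
contact_force: [-0.3, -0.6, -2.1]
gripper_width: 0.7
grasp_force: 44.2
```

{"name": "drive_tool", "arguments": {"deltas": [{"gripper":255,"offset":[0,0,0.001],"angular":[0,0,0]},{"gripper":255,"offset":[0,0,0.002],"angular":[0,0,0]},{"gripper":255,"offset":[0,0,0.002],"angular":[0,0,0]}]}}

```text
t: 6.35
eef_pos: [0.4774, 0.2395, 0.1514]
tool_rot: [0.0, -0.0, 1.0, 0.0]
contact_force: [0.2, 0.6, -1.9]
gripper_width: 0.702
grasp_force: 44.2
```

{"name": "drive_tool", "arguments": {"deltas": [{"gripper":255,"offset":[0,0,0.001],"angular":[0,0,0]},{"gripper":255,"offset":[0,0,0.002],"angular":[0,0,0]},{"gripper":255,"offset":[0,0,0.002],"angular":[0,0,0]}]}}

```text
t: 6.65
eef_pos: [0.4773, 0.2394, 0.1492]
tool_rot: [-0.0, -0.0, 1.0, -0.0]
contact_force: [-0.5, 0.4, -1.4]
gripper_width: 0.701
grasp_force: 44.2
```

{"name": "drive_tool", "arguments": {"deltas": [{"gripper":255,"offset":[0,0,0.001],"angular":[0,0,0]},{"gripper":255,"offset":[0,0,0.001],"angular":[0,0,0]}]}}

```text
t: 6.85
eef_pos: [0.4776, 0.2395, 0.149]
tool_rot: [0.0, -0.0, 1.0, 0.0]
contact_force: [-1.6, -1.0, 5.9]
gripper_width: 0.705
grasp_force: 45.0
```

Contact felt (+5.9 N). Releasing B and lifting off.

{"name": "drive_tool", "arguments": {"deltas": [{"gripper":0,"offset":[0,0,0],"angular":[0,0,0]},{"gripper":0,"offset":[0,0,0],"angular":[0,0,0]},{"gripper":0,"offset":[0,0,0],"angular":[0,0,0]},{"gripper":0,"offset":[0,0,0],"angular":[0,0,0]},{"gripper":0,"offset":[0,0,0],"angular":[0,0,0]}]}}

```text
t: 7.35
eef_pos: [0.4774, 0.2394, 0.1483]
tool_rot: [-0.0, -0.0, 1.0, -0.0]
contact_force: [-0.4, 0.1, 0.5]
gripper_width: 1.0
grasp_force: 0.0
```

{"name": "drive_tool", "arguments": {"deltas": [{"gripper":0,"offset":[0,0,-0.02],"angular":[0,0,0]},{"gripper":0,"offset":[0,0,-0.05],"angular":[0,0,0]},{"gripper":0,"offset":[0,0,-0.08],"angular":[0,0,0]},{"gripper":0,"offset":[0,0,-0.11],"angular":[0,0,0]},{"gripper":0,"offset":[0,0,-0.13],"angular":[0,0,0]}]}}

```text
t: 7.85
eef_pos: [0.4779, 0.2396, 0.2805]
tool_rot: [0.001, -0.0, 1.0, 0.001]
contact_force: [0.3, -0.2, 0.4]
gripper_width: 0.997
grasp_force: 0.0
```

Now over jar A.

{"name": "drive_tool", "arguments": {"deltas": [{"gripper":0,"offset":[-0.018,-0.044,0],"angular":[0,0,0]},{"gripper":0,"offset":[-0.036,-0.088,0],"angular":[0,0,0]},{"gripper":0,"offset":[-0.054,-0.132,0],"angular":[0,0,0]},{"gripper":0,"offset":[-0.072,-0.176,0],"angular":[0,0,0]},{"gripper":0,"offset":[-0.09,-0.215,0],"angular":[0,0,0]}]}}

```text
t: 8.35
eef_pos: [0.5678, 0.0219, 0.2785]
tool_rot: [0.0, 0.0, 1.0, -0.0]
contact_force: [0.4, -0.3, 0.5]
gripper_width: 1.0
grasp_force: 0.0
```

{"name": "drive_tool", "arguments": {"deltas": [{"gripper":0,"offset":[-0.018,-0.04,0],"angular":[0,0,0]},{"gripper":0,"offset":[-0.035,-0.08,0],"angular":[0,0,0]},{"gripper":0,"offset":[-0.045,-0.102,0],"angular":[0,0,0]},{"gripper":0,"offset":[-0.045,-0.102,0],"angular":[0,0,0]},{"gripper":0,"offset":[-0.045,-0.102,0],"angular":[0,0,0]}]}}

```text
t: 8.85
eef_pos: [0.6123, -0.0776, 0.278]
tool_rot: [-0.0, 0.0, 1.0, 0.0]
contact_force: [-1.1, 0.9, 0.2]
gripper_width: 1.003
grasp_force: 0.0
```

```bash
python3 w.py w2
python3 - <<'E'
from h import *
im=optics.read_camera("top"); cv2.imwrite("pics/top1.png",im); print(pix("top",(.4775,.2395,.111)))
w=cv2.imread("pics/w2_m.png")
cv2.imwrite("pics/c2.png",np.hstack([cv2.resize(w,(400,300)),cv2.resize(im,(400,300))]))
E
```

```text
A [317.6 239.8]
B [348.2  62.5]
C [ 22.3 162.2]
8.9 [ 0.61218986 -0.07641598  0.27800945] [-0.36  0.07  0.03] [0. 0. 0.] 1.0030843858096832 [ 1.490e+00 -5.164e+01  5.990e+00 -2.639e+01  1.100e-01 -2.000e-02
  1.000e-02]
[162.80349579 254.61503252]
```

View pics/c2.png

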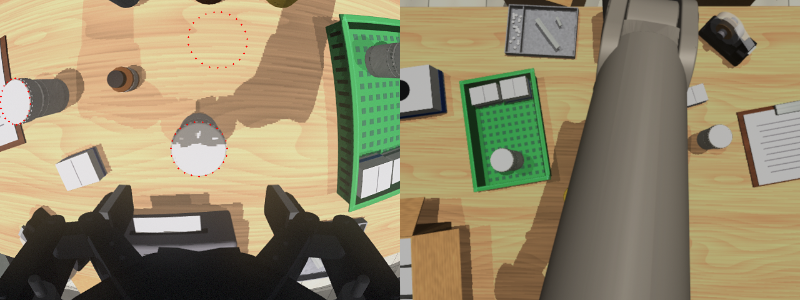

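B stands upright in the crate, with its cap at (504,159) in the right half. A's cap sits on its predicted circle at (199,150) in the left half. Descend and grasp A.

{"name": "drive_tool", "arguments": {"deltas": [{"gripper":0,"offset":[0,-0.001,0.035],"angular":[0,0,0]},{"gripper":0,"offset":[0,-0.001,0.075],"angular":[0,0,0]},{"gripper":0,"offset":[0,-0.001,0.115],"angular":[0,0,0]},{"gripper":0,"offset":[0,-0.001,0.135],"angular":[0,0,0]},{"gripper":0,"offset":[0,-0.001,0.135],"angular":[0,0,0]}]}}

```text
t: 9.45
eef_pos: [0.6102, -0.0763, 0.1402]
tool_rot: [-0.003, -0.001, 1.0, 0.001]
contact_force: [0.3, -0.1, -0.7]
gripper_width: 0.999
grasp_force: 0.0
```

{"name": "drive_tool", "arguments": {"deltas": [{"gripper":0,"offset":[0,0,0],"angular":[0,0,0]},{"gripper":255,"offset":[0,0,0],"angular":[0,0,0]},{"gripper":255,"offset":[0,0,0],"angular":[0,0,0]},{"gripper":255,"offset":[0,0,0],"angular":[0,0,0]},{"gripper":255,"offset":[0,0,0],"angular":[0,0,0]}]}}

```text
t: 9.95
eef_pos: [0.6135, -0.0783, 0.1454]
tool_rot: [0.002, -0.0, 1.0, 0.0]
contact_force: [-0.6, 0.1, 7.0]
gripper_width: 0.701
grasp_force: 43.0
```

{"name": "drive_tool", "arguments": {"deltas": [{"gripper":255,"offset":[0,0,-0.02],"angular":[0,0,0]},{"gripper":255,"offset":[0,0,-0.05],"angular":[0,0,0]},{"gripper":255,"offset":[0,0,-0.09],"angular":[0,0,0]},{"gripper":255,"offset":[0,0,-0.12],"angular":[0,0,0]},{"gripper":255,"offset":[0,0,-0.14],"angular":[0,0,0]}]}}

```text
t: 10.45
eef_pos: [0.6131, -0.0788, 0.2868]
tool_rot: [0.002, 0.0, 1.0, 0.0]
contact_force: [-0.3, -0.2, -1.0]
gripper_width: 0.703
grasp_force: 43.8
```

{"name": "drive_tool", "arguments": {"deltas": [{"gripper":255,"offset":[0,0,0],"angular":[0,0,0]},{"gripper":255,"offset":[0,0,0],"angular":[0,0,0]},{"gripper":255,"offset":[0,0,0],"angular":[0,0,0]},{"gripper":255,"offset":[0,0,0],"angular":[0,0,0]}]}}

```text
t: 10.85
eef_pos: [0.6118, -0.0784, 0.2818]
tool_rot: [-0.001, -0.0, 1.0, 0.0]
contact_force: [-0.1, -0.2, -1.4]
gripper_width: 0.702
grasp_force: 43.8
```

{"name": "drive_tool", "arguments": {"deltas": [{"gripper":255,"offset":[0,0,0],"angular":[0,0,0]},{"gripper":255,"offset":[0,0,0],"angular":[0,0,0]}]}}

```text
t: 11.05
eef_pos: [0.6123, -0.0786, 0.2827]
tool_rot: [-0.001, -0.0, 1.0, -0.0]
contact_force: [-0.9, 0.5, -1.7]
gripper_width: 0.703
grasp_force: 43.8
```

{"name": "drive_tool", "arguments": {"deltas": [{"gripper":255,"offset":[0,0,0],"angular":[0,0,0]}]}}

```text
t: 11.15
eef_pos: [0.6124, -0.0786, 0.283]
tool_rot: [-0.0, -0.0, 1.0, -0.0]
contact_force: [1.6, -0.1, -1.1]
gripper_width: 0.707
grasp_force: 43.8
```

A is light as well (about 1.4 N), so C is the full one. Carrying A to crate point (0.581, 0.259).

{"name": "drive_tool", "arguments": {"deltas": [{"gripper":255,"offset":[0.002,0.02,0],"angular":[0,0,0]},{"gripper":255,"offset":[0.005,0.055,0],"angular":[0,0,0]},{"gripper":255,"offset":[0.01,0.1,0],"angular":[0,0,0]},{"gripper":255,"offset":[0.014,0.147,0],"angular":[0,0,0]},{"gripper":255,"offset":[0.018,0.195,0],"angular":[0,0,0]}]}}

```text
t: 11.65
eef_pos: [0.5942, 0.1178, 0.2835]
tool_rot: [0.0, 0.0, 1.0, 0.0]
contact_force: [1.1, 0.5, -1.3]
gripper_width: 0.706
grasp_force: 43.8
```

{"name": "drive_tool", "arguments": {"deltas": [{"gripper":255,"offset":[0.004,0.045,0],"angular":[0,0,0]},{"gripper":255,"offset":[0.008,0.09,0],"angular":[0,0,0]},{"gripper":255,"offset":[0.012,0.125,0],"angular":[0,0,0]},{"gripper":255,"offset":[0.013,0.142,0],"angular":[0,0,0]},{"gripper":255,"offset":[0.013,0.142,0],"angular":[0,0,0]}]}}

```text
t: 12.15
eef_pos: [0.5806, 0.2618, 0.283]
tool_rot: [-0.0, -0.003, 1.0, 0.001]
contact_force: [-0.3, 0.0, -1.0]
gripper_width: 0.703
grasp_force: 43.8
```

{"name": "drive_tool", "arguments": {"deltas": [{"gripper":255,"offset":[0,0,0.02],"angular":[0,0,0]},{"gripper":255,"offset":[0,0,0.055],"angular":[0,0,0]},{"gripper":255,"offset":[0,0,0.09],"angular":[0,0,0]},{"gripper":255,"offset":[0,0,0.11],"angular":[0,0,0]},{"gripper":255,"offset":[0,0,0.12],"angular":[0,0,0]}]}}

```text
t: 12.65
eef_pos: [0.5812, 0.2552, 0.1612]
tool_rot: [-0.001, 0.001, 1.0, -0.002]
contact_force: [-0.3, -0.2, -1.2]
gripper_width: 0.703
grasp_force: 43.8
```

{"name": "drive_tool", "arguments": {"deltas": [{"gripper":255,"offset":[0,0,0.002],"angular":[0,0,0]},{"gripper":255,"offset":[0,0,0.005],"angular":[0,0,0]},{"gripper":255,"offset":[0,0,0.008],"angular":[0,0,0]},{"gripper":255,"offset":[0,0,0.01],"angular":[0,0,0]},{"gripper":255,"offset":[0,0,0.01],"angular":[0,0,0]}]}}

```text
t: 13.15
eef_pos: [0.5815, 0.2586, 0.1537]
tool_rot: [0.0, -0.0, 1.0, 0.0]
contact_force: [0.1, 0.5, -1.8]
gripper_width: 0.703
grasp_force: 43.8
```

{"name": "drive_tool", "arguments": {"deltas": [{"gripper":255,"offset":[0,0,0.001],"angular":[0,0,0]},{"gripper":255,"offset":[0,0,0.002],"angular":[0,0,0]},{"gripper":255,"offset":[0,0,0.003],"angular":[0,0,0]},{"gripper":255,"offset":[0,0,0.003],"angular":[0,0,0]}]}}

```text
t: 13.55
eef_pos: [0.5813, 0.2584, 0.1502]
tool_rot: [-0.0, -0.0, 1.0, -0.0]
contact_force: [-1.0, 0.5, -2.0]
gripper_width: 0.707
grasp_force: 43.8
```

{"name": "drive_tool", "arguments": {"deltas": [{"gripper":255,"offset":[0,0,0.001],"angular":[0,0,0]},{"gripper":255,"offset":[0,0,0.001],"angular":[0,0,0]}]}}

```text
t: 13.75
eef_pos: [0.5815, 0.2585, 0.1495]
tool_rot: [0.0, -0.0, 1.0, 0.0]
contact_force: [-0.7, -0.8, 0.1]
gripper_width: 0.707
grasp_force: 44.1
```

{"name": "drive_tool", "arguments": {"deltas": [{"gripper":255,"offset":[0,0,0.001],"angular":[0,0,0]},{"gripper":255,"offset":[0,0,0.001],"angular":[0,0,0]}]}}

```text
t: 13.95
eef_pos: [0.5817, 0.2585, 0.1495]
tool_rot: [0.0, 0.0, 1.0, 0.0]
contact_force: [-2.8, -1.3, 8.7]
gripper_width: 0.706
grasp_force: 44.9
```

{"name": "drive_tool", "arguments": {"deltas": [{"gripper":0,"offset":[0,0,0],"angular":[0,0,0]},{"gripper":0,"offset":[0,0,0],"angular":[0,0,0]},{"gripper":0,"offset":[0,0,0],"angular":[0,0,0]},{"gripper":0,"offset":[0,0,0],"angular":[0,0,0]},{"gripper":0,"offset":[0,0,0],"angular":[0,0,0]}]}}

```text
t: 14.45
eef_pos: [0.5814, 0.2585, 0.1482]
tool_rot: [-0.0, -0.0, 1.0, -0.0]
contact_force: [0.5, -0.0, 0.1]
gripper_width: 1.003
grasp_force: 0.0
```

{"name": "drive_tool", "arguments": {"deltas": [{"gripper":0,"offset":[0,0,-0.02],"angular":[0,0,0]},{"gripper":0,"offset":[0,0,-0.05],"angular":[0,0,0]},{"gripper":0,"offset":[0,0,-0.08],"angular":[0,0,0]},{"gripper":0,"offset":[0,0,-0.11],"angular":[0,0,0]},{"gripper":0,"offset":[0,0,-0.13],"angular":[0,0,0]}]}}

```text
t: 14.95
eef_pos: [0.582, 0.2586, 0.2807]
tool_rot: [0.001, 0.0, 1.0, 0.001]
contact_force: [0.2, 0.0, 0.3]
gripper_width: 0.999
grasp_force: 0.0
```

{"name": "drive_tool", "arguments": {"deltas": [{"gripper":0,"offset":[0.003,-0.045,0],"angular":[0,0,0]},{"gripper":0,"offset":[0.006,-0.09,0],"angular":[0,0,0]},{"gripper":0,"offset":[0.009,-0.135,0],"angular":[0,0,0]},{"gripper":0,"offset":[0.012,-0.18,0],"angular":[0,0,0]},{"gripper":0,"offset":[0.014,-0.225,0],"angular":[0,0,0]}]}}

```text
t: 15.45
eef_pos: [0.567, 0.0317, 0.2785]
tool_rot: [0.0, -0.0, 1.0, 0.0]
contact_force: [0.7, 0.2, 0.6]
gripper_width: 1.001
grasp_force: 0.0
```

{"name": "drive_tool", "arguments": {"deltas": [{"gripper":0,"offset":[0.003,-0.045,0],"angular":[0,0,0]},{"gripper":0,"offset":[0.006,-0.09,0],"angular":[0,0,0]},{"gripper":0,"offset":[0.009,-0.135,0],"angular":[0,0,0]},{"gripper":0,"offset":[0.012,-0.18,0],"angular":[0,0,0]},{"gripper":0,"offset":[0.014,-0.225,0],"angular":[0,0,0]}]}}

```text
t: 15.95
eef_pos: [0.553, -0.1933, 0.2785]
tool_rot: [0.0, -0.0, 1.0, 0.0]
contact_force: [0.6, 0.5, -0.5]
gripper_width: 1.001
grasp_force: 0.0
```

{"name": "drive_tool", "arguments": {"deltas": [{"gripper":0,"offset":[0.003,-0.045,0],"angular":[0,0,0]},{"gripper":0,"offset":[0.006,-0.09,0],"angular":[0,0,0]},{"gripper":0,"offset":[0.007,-0.128,0],"angular":[0,0,0]},{"gripper":0,"offset":[0.007,-0.128,0],"angular":[0,0,0]},{"gripper":0,"offset":[0.007,-0.128,0],"angular":[0,0,0]}]}}

```text
t: 16.45
eef_pos: [0.546, -0.3205, 0.2781]
tool_rot: [-0.0, 0.001, 1.0, 0.0]
contact_force: [-0.2, 1.0, -0.4]
gripper_width: 1.001
grasp_force: 0.0
```

```bash
python3 w.py w3
python3 - <<'E'
from h import *
im=optics.read_camera("top"); cv2.imwrite("pics/top2.png",im)
w=cv2.imread("pics/w3_m.png")
cv2.imwrite("pics/c3.png",np.hstack([cv2.resize(w,(400,300)),cv2.resize(im,(400,300))]))
E
```

```text
A [588.5 310.2]
B [626.8 180.9]
C [319.8 240. ]
16.5 [ 0.54662134 -0.31887194  0.27800341] [0.27 0.61 0.  ] [0. 0. 0.] 1.002263066448315 [ 1.920e+00 -5.299e+01  7.690e+00 -2.641e+01  1.400e-01 -3.000e-02
  2.000e-02]
```

View pics/c3.png

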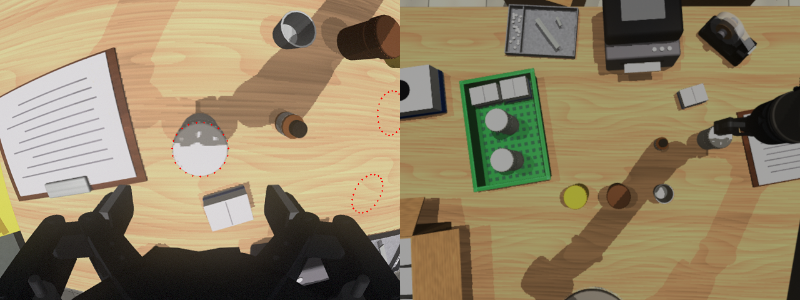

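Both light jars stand in the crate, caps at (496,119) and (504,159) in the right half. C's cap is on its circle at (200,150) in the left half. Grasp C and lift.

{"name": "drive_tool", "arguments": {"deltas": [{"gripper":0,"offset":[0,0,0.035],"angular":[0,0,0]},{"gripper":0,"offset":[0,0,0.075],"angular":[0,0,0]},{"gripper":0,"offset":[0,0,0.115],"angular":[0,0,0]},{"gripper":0,"offset":[0,0,0.135],"angular":[0,0,0]},{"gripper":0,"offset":[0,0,0.135],"angular":[0,0,0]}], "grip_force": 60}}

```text
t: 17.05
eef_pos: [0.5455, -0.3164, 0.1401]
tool_rot: [-0.003, -0.002, 1.0, 0.002]
contact_force: [0.2, 0.4, -0.2]
gripper_width: 1.0
grasp_force: 0.0
```

{"name": "drive_tool", "arguments": {"deltas": [{"gripper":0,"offset":[0,0,0],"angular":[0,0,0]},{"gripper":255,"offset":[0,0,0],"angular":[0,0,0]},{"gripper":255,"offset":[0,0,0],"angular":[0,0,0]},{"gripper":255,"offset":[0,0,0],"angular":[0,0,0]},{"gripper":255,"offset":[0,0,0],"angular":[0,0,0]}]}}

```text
t: 17.55
eef_pos: [0.5478, -0.3198, 0.1456]
tool_rot: [0.002, -0.0, 1.0, -0.0]
contact_force: [-0.1, 0.8, 5.9]
gripper_width: 0.697
grasp_force: 65.4
```

{"name": "drive_tool", "arguments": {"deltas": [{"gripper":255,"offset":[0,0,-0.02],"angular":[0,0,0]},{"gripper":255,"offset":[0,0,-0.06],"angular":[0,0,0]},{"gripper":255,"offset":[0,0,-0.1],"angular":[0,0,0]},{"gripper":255,"offset":[0,0,-0.14],"angular":[0,0,0]},{"gripper":255,"offset":[0,0,-0.18],"angular":[0,0,0]}]}}

```text
t: 18.05
eef_pos: [0.5458, -0.3193, 0.3251]
tool_rot: [-0.0, 0.0, 1.0, 0.0]
contact_force: [0.6, -0.5, -4.8]
gripper_width: 0.695
grasp_force: 66.2
```

{"name": "drive_tool", "arguments": {"deltas": [{"gripper":255,"offset":[0,0,-0.02],"angular":[0,0,0]},{"gripper":255,"offset":[0,0,-0.025],"angular":[0,0,0]},{"gripper":255,"offset":[0,0,-0.025],"angular":[0,0,0]},{"gripper":255,"offset":[0,0,-0.025],"angular":[0,0,0]},{"gripper":255,"offset":[0,0,-0.025],"angular":[0,0,0]}]}}

```text
t: 18.55
eef_pos: [0.5459, -0.319, 0.3463]
tool_rot: [-0.002, -0.0, 1.0, 0.001]
contact_force: [-0.3, -0.1, -4.7]
gripper_width: 0.697
grasp_force: 66.4
```

{"name": "drive_tool", "arguments": {"deltas": [{"gripper":255,"offset":[0,0,0],"angular":[0,0,0]},{"gripper":255,"offset":[0,0,0],"angular":[0,0,0]},{"gripper":255,"offset":[0,0,0],"angular":[0,0,0]},{"gripper":255,"offset":[0,0,0],"angular":[0,0,0]},{"gripper":255,"offset":[0,0,0],"angular":[0,0,0]}]}}

```text
t: 19.05
eef_pos: [0.5465, -0.3196, 0.3483]
tool_rot: [0.0, -0.0, 1.0, -0.0]
contact_force: [0.3, -0.3, -4.2]
gripper_width: 0.696
grasp_force: 66.4
```

Run:
```python
from h import *
im=optics.read_camera("scene"); cv2.imwrite("pics/end.png",im); o=bot.get_obs(); print(o["t"],o["eef_pos"],o["contact_force"],o["gripper_width"],o["grasp_force"])
```

```text
19.1 [ 0.54654477 -0.31957979  0.34837041] [-0.10380675 -0.02288471 -4.46245911] 0.6961501361538022 66.4154577255249
```

View pics/end.png

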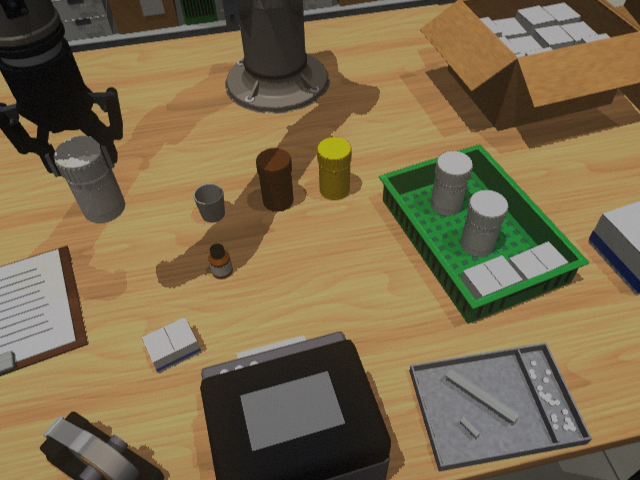

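C weighs about 4.5 N, so it is the full one. It hangs upright at (92,180) with its underside about 0.2 m up. The two light jars stand in the crate at (452,183) and (484,223), and the other goods are undisturbed.

```bash
python3 -c "
from station import bot
print(bot.hand_in())"
```

```text
the job is handed in; nothing more can be done
None
```

The job is handed in: the two light jars (about 1.4 N each) stand upright on the crate floor, and the full jar (about 4.5 N) is held upright about 20 cm above the bench; the run took 19 s, and the hand-in returned no verdict.

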